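# Fetch the handbell from behind on a crowded hook

### The arm

A 6-joint arm with a two-finger parallel gripper is mounted at the origin on the work surface. World frame = base frame: x ahead of the robot, y to its left, z up, the work surface at z = 0. Lengths are in m, angles in rad, forces in N, time in s.
With the tool pointing down it reaches from about 0.25 to 0.775 m from the base axis. Payload 4 kg.
Tool frame: the origin (TCP) lies at the very end of the fingers, on their centre line; the grasp point (between the pads) lies 19 mm behind it; z points along the fingers, y is the line along which they close (so a half turn about z gives the same grasp; the last joint's range is limited). The gripper opens to 94 mm and grips with 3 to 60 N. Pads are 16 mm wide; open, the fingers measure 119 mm over their backs; the gripper's body (75 mm by 177 mm) begins 78 mm behind the grasp point.
Start: joints at [-1.374, 0.087, 1.371, -0, 1.684, -0.103], TCP at [0.162, -0.525, 0.206] pointing down, gripper open.
Joint ranges: [-3.1, 3.1], [-0.76, 2.03], [0.27, 2.55], [-1.08, 4.22], [0.17, 2.65], [-2.57, 2.57]. Speed limits (rad/s): [2.79, 2.79, 3.14, 3.14, 3.14, 3.14].

### API

Orientations are given as [roll, pitch, yaw] about the fixed x, y, z axes, in that order (R = Rz(yaw) Ry(pitch) Rx(roll)).
In Python, from bench import robot, snapshot, finder gives the robot as it stands.
- The arm moves only by the tool drive_tool, never from a script. Its argument "deltas" is text: rows parted by semicolons, each of 7 numbers parted by spaces: the shift along the tool's x, y, z each as a share of 100 mm, from -1 to 1, then the turn, a rotation vector about the tool's x, y, z each as a share of 90 degrees, from -1 to 1, then the finger opening in mm, from 0 to 94. In form: tx ty tz rx ry rz gripper; .... A call has 1 to 5 rows; each row is the pose to reach, as a shift and turn from the pose commanded when the call began, along the tool's axes at that moment; what a row does not reach only later rows make up. A row lasts 1/10 s, in which the tool goes at most 50 mm and 8.59 degrees, less where a joint would pass 70% of its speed; a pose out of reach is approached as far as the arm can. A call with a number of a shift or a turn outside -1 to 1 is refused whole. A call with a gripper value outside its range is refused whole. The fingers move at their own pace and stop on an object; the grip force is fixed at half the most. Time passes only in rows, so rows that repeat a pose let the fingers close. It gives the time, the measured TCP pose, the force, the opening and the grip force at its end, in the units of the state.
- robot.get_obs(): the state, without advancing time (a new reading comes with each control period).
- snapshot(name): name is "scene" or "top" or "wrist"; returns a dict with "img" (420x560x3 uint8, red, green, blue), "fx", "fy", "cx", "cy" (pixels), "T" (4x4, takes a point from camera to world coordinates); the wrist camera has in their place "hand_eye" (4x4, takes a point from camera to tool coordinates, whose origin is the TCP and whose axes are the flange's). Camera axes: x right, y up, looking along -z (the intrinsics and any distortion apply to the point x, -y, -z); pixel columns grow to the right and rows downward; lengths in m; the calibration is good to about 2 mm. A picture is of the moment at which its call begins: read the wrist's pose just before it. There is no depth.
- robot.close_job(): hands the job in; it is judged then, once.
Trained networks look in the newest picture that a camera, given by its name, has taken for a name from the list of things; names that differ only in an ending like _2 or _b are one class to them, and where a whole thing is asked for, a point or a joint stands for the part that bears it (a point fixed in the world has none). Each returns a list of dicts, best first, with "confidence" (0 to 1); they miss things now and then, are a little off and sometimes report something else, mostly with a low value. They report only what shows in the picture. A call takes as long as a camera call. They do not tell look-alikes from the thing itself.
- finder.look_for(camera, thing): "xy" ([column, row] in pixels, amid what is visible of it).
- finder.masks_of(camera, thing): "region" (420x560 bool, what is visible of it) and "xy" ([column, row] in pixels, amid what is visible of it).
- finder.landmark_of(camera, thing): "xy" ([column, row] in pixels: a listed point, or the origin of a listed thing).
The state is a dict: "time": time; "joint_positions": joint angles; "qvel": joint speeds; "joint_torque": joint torques, N m; "tool_pos": TCP position; "ee_rot": TCP orientation; "wrist_force": force on the tool from outside, world axes, zero at the start; "wrist_torque": the same for the moment, N m; "width": finger opening in m; "finger_force": force on a finger pad.
Only numpy, scipy, OpenCV 4.12 (cv2) and the standard library are available. Lean on these libraries where they do the work, as an engineer would, in place of code of your own. Each camera call takes 0.05 s, during which the arm holds its last target. There are 200 camera calls.

### The job

The brass handbell hangs at the back of a crowded hook under the little shelf: move the magnifier and the jar opener that hang in front of it onto the empty hook, in any order along it, then take the bell off and stand it upright on the round cork coaster, setting it down gently and wholly on the cork. Let everything hang or stand by itself at the end, and leave the shoehorn, denture pot, beaker and teaspoon as they are.

Things in the scene. Friction and masses are not known exactly. Their poses are not given: they have to be found in the camera images.
- stand: Fixed: white shelf board 50 mm deep (x), 460 wide (y), underside 262 and top 274 mm above the table, small packs up to 319 mm; posts at y +-218 mm. Origin on the table below its middle; -x faces the robot. Board juts 25 mm in front of the hook origins, over the bell: a gripper coming straight down on the bell strikes it; lean it back 20 to 35 degrees, fingers pointing down and away from the robot.
- hook_full: 10 mm round steel hook fixed under the shelf. Origin on the rod's axis at its rear end, 150 mm above the table, where a wire comes down from the shelf. Level rod runs 147 mm along -x (to the robot), then turns up 45 degrees; the tip ends 163 mm from the origin, its top 16 mm above the axis. z up. Crowded: bell 42 mm from the origin, front things at 84 and 126 mm.
- hook_spare: 10 mm round steel hook fixed under the shelf. Origin on the rod's axis at its rear end, 150 mm above the table, where a wire comes down from the shelf. Level rod runs 147 mm along -x (to the robot), then turns up 45 degrees; the tip ends 163 mm from the origin, its top 16 mm above the axis. z up. Empty: room for two things 40 mm apart.
- hook_other: 10 mm round steel hook fixed under the shelf. Origin on the rod's axis at its rear end, 150 mm above the table, where a wire comes down from the shelf. Level rod runs 147 mm along -x (to the robot), then turns up 45 degrees; the tip ends 163 mm from the origin, its top 16 mm above the axis. z up. A third one, bearing the shoehorn.
- bell: Brass handbell, 150 to 310 g. 24 mm wide grip (round, wooden) 10 to 60 mm above the origin, over a stirrup eye 52 mm wide, 12 mm thick (x); opening 38 mm wide, from 30 mm below the origin to a roof peaked 5.8 mm above it. Origin: on the hook rod's axis when hanging; z up, x along the rod. Cup 56 mm across at its mouth, 95 mm below the origin.
- bell_foot (a point): Centre of the bell's flat mouth, on which it stands, 95 mm below the bell's origin.
- magnifier: White plastic hand magnifier, about 100 g. 24 mm wide grip (tab 12 mm thick) 10 to 60 mm above the origin, over a stirrup eye 52 mm wide, 12 mm thick (x); opening 38 mm wide, from 30 mm below the origin to a roof peaked 5.8 mm above it. Origin: on the hook rod's axis when hanging; z up, x along the rod. Below: round lens 64 mm across, down to 100 mm below the origin.
- opener: White plastic jar opener, about 100 g. 24 mm wide grip (tab 12 mm thick) 10 to 60 mm above the origin, over a stirrup eye 52 mm wide, 12 mm thick (x); opening 38 mm wide, from 30 mm below the origin to a roof peaked 5.8 mm above it. Origin: on the hook rod's axis when hanging; z up, x along the rod. Below: 50 mm wide fork, two prongs down to 101 mm below the origin.
- shoehorn: White plastic short shoehorn (bystander). 24 mm wide grip (tab 12 mm thick) 10 to 60 mm above the origin, over a stirrup eye 52 mm wide, 12 mm thick (x); opening 38 mm wide, from 30 mm below the origin to a roof peaked 5.8 mm above it. Origin: on the hook rod's axis when hanging; z up, x along the rod. Below: blade 30 mm wide down to 107 mm below the origin.
- coaster: The round cork coaster; origin at the centre of its underside.
- coaster_top (a point): Centre of the upper face of the round cork coaster, 100 mm across, 4 mm thick, fixed to the table.
- pill_box: White pill reminder box with a small red rocker on its side, 90 x 170 x 28 mm, fixed; bystander. Origin at the centre of its underside.
- denture_pot: Pink denture pot with lid, 90 mm across, 64 mm high; bystander. Origin at the centre of its underside.
- beaker: Blue beaker with white spouted lid, 78 mm across, 123 mm high; bystander. Origin at the centre of its underside.
- teaspoon: Steel teaspoon 140 mm long lying on the table in front of the hooks, a bystander; its x runs along it.
Not all that is in view belongs to the job. Of the things that look like the coaster, take the one that is farthest to the robot's right at the start.

How it is judged:
On the way, in this order (a step that is already met when the one before it is completed fails the run):
1. magnifier and jar opener both hang on the formerly empty hook while the bell still hangs on its own (x of magnifier in the frame of hook_spare between -0.145 and -0.02 m and y of magnifier in the frame of hook_spare between -0.012 and 0.012 m and z of magnifier in the frame of hook_spare between -0.006 and 0.006 m and angle between each of magnifier, opener, bell's own z axis and vertical below 0.35 rad and linear speed of each of magnifier, opener below 0.03 m/s and x of opener in the frame of hook_spare between -0.145 and -0.02 m and y of opener in the frame of hook_spare between -0.012 and 0.012 m and z of opener in the frame of hook_spare between -0.006 and 0.006 m and x of bell in the frame of hook_full between -0.145 and -0.02 m and y of bell in the frame of hook_full between -0.012 and 0.012 m and z of bell in the frame of hook_full between -0.006 and 0.006 m), for 0.2 s.
2. the bell stands on the coaster (horizontal distance between bell_foot and coaster_top below 0.022 m and z of bell_foot in the frame of coaster_top between -0.004 and 0.004 m and angle between bell's own z axis and vertical below 0.08 rad and linear speed of bell below 0.02 m/s), for 0.2 s.
At the end, for the whole second after the job is handed in: Magnifier and opener hang at rest on the spare rod (origin within 12 mm sideways, 6 mm in height, 20 to 145 mm along it, upright within 0.35 rad); bell at rest on the coaster, upright within 0.08 rad, foot within 22 mm of its centre and 4 mm in height (all of step 2 and x of magnifier in the frame of hook_spare between -0.145 and -0.02 m and y of magnifier in the frame of hook_spare between -0.012 and 0.012 m and z of magnifier in the frame of hook_spare between -0.006 and 0.006 m and angle between each of magnifier, opener's own z axis and vertical below 0.35 rad and linear speed of each of magnifier, opener below 0.03 m/s and x of opener in the frame of hook_spare between -0.145 and -0.02 m and y of opener in the frame of hook_spare between -0.012 and 0.012 m and z of opener in the frame of hook_spare between -0.006 and 0.006 m); the robot touches nothing.
It fails at once if the bell is banged down on the coaster (over 40 N) (contact force between bell and coaster above 40 N).
It fails at once if the bell is tipped over (more than 0.9 rad) (angle between bell's own z axis and vertical above 0.9 rad).
It fails at once if the shoehorn, denture pot, beaker or teaspoon is displaced (over 25 mm) (distance of any of shoehorn, denture_pot, beaker, teaspoon from where it was at the start of the episode above 0.025 m).
It also fails if it takes over 72 s, if anything falls off the work surface, if the arm or the gripper's body presses on something with over 40 N, if the wrist force passes 120 N, or if a joint passes its speed limit or range.

## Working session

There is one attempt and no reset: what is moved stays moved. The work goes in short steps, Python scripts to look and compute and a tool call to move; the robot and the scene stay as the last step left them, time stands still between calls to the robot, and variables do not carry over. Pictures are saved under pics/ and viewed, at most 10 in all, crops included, and the job is handed in when it is done.

Besides the shell and the picture viewer there is one more tool, called after "Emit:" as name(argument=value, ...) on one line, values as JSON. drive_tool: Moves the arm, as the interface text tells. Shift numbers are shares of 100 mm and turn numbers shares of 90 degrees, none past 1 either way. Its arguments: {"type":"object","properties":{"deltas":{"type":"string"}},"required":["deltas"]}

```bash
mkdir -p pics; ls; python3 - <<'E'
from bench import robot,snapshot,finder
import cv2,numpy as np
o=robot.get_obs();print(o['time'],o['tool_pos'],o['ee_rot'],o['width'])
ims=[]
for c in ["scene","top"]:
    s=snapshot(c);ims.append(s['img']);print(c,s['fx'],s['fy'],s['cx'],s['cy'],[k for k in s],np.round(s['T'],3).tolist())
    for t in ["stand","hook_full","hook_spare","hook_other","bell","magnifier","opener","shoehorn","coaster_top","coaster","teaspoon","denture_pot","beaker"]:
        print(t,[(np.round(d['xy']).tolist(),round(d['confidence'],2)) for d in finder.landmark_of(c,t)][:4])
    cv2.imwrite(f"pics/{c}.png",s['img'][:,:,::-1])
E
```

```text
pics
0.0 [ 0.16230457 -0.52493502  0.20431638] [-3.13939393e+00 -2.04091495e-04  2.99805578e-01] 0.09366861194402352
scene 521.1265604362538 521.1265604362538 277.7548585092834 210.56011516579213 ['img', 'fx', 'fy', 'cx', 'cy', 'T'] [[0.2, -0.844, 0.497, 1.21], [0.98, 0.168, -0.108, -0.169], [0.008, 0.508, 0.861, 1.392], [0.0, 0.0, 0.0, 1.0]]
stand [([232.0, 274.0], 0.61)]
hook_full [([278.0, 269.0], 0.51), ([384.0, 212.0], 0.29)]
hook_spare [([234.0, 275.0], 0.68)]
hook_other [([332.0, 257.0], 0.7)]
bell [([276.0, 254.0], 0.57), ([280.0, 269.0], 0.16)]
magnifier [([271.0, 242.0], 0.4)]
opener [([273.0, 224.0], 0.66)]
shoehorn [([232.0, 277.0], 0.6), ([326.0, 232.0], 0.53)]
coaster_top [([194.0, 182.0], 0.84), ([200.0, 215.0], 0.66), ([172.0, 258.0], 0.64), ([246.0, 213.0], 0.62)]
coaster [([171.0, 256.0], 0.95), ([245.0, 216.0], 0.81), ([206.0, 218.0], 0.79), ([279.0, 269.0], 0.38)]
teaspoon [([281.0, 206.0], 0.61)]
denture_pot [([113.0, 257.0], 0.92), ([277.0, 225.0], 0.25)]
beaker [([322.0, 233.0], 0.73), ([281.0, 204.0], 0.66), ([448.0, 230.0], 0.63)]
top 470.31379276066934 470.31379276066934 283.15865690616585 209.23264286996124 ['img', 'fx', 'fy', 'cx', 'cy', 'T'] [[0.005, 1.0, -0.028, 0.439], [-1.0, 0.006, 0.015, 0.01], [0.015, 0.028, 0.999, 1.382], [0.0, 0.0, 0.0, 1.0]]
stand []
hook_full [([296.0, 136.0], 0.43)]
hook_spare [([345.0, 138.0], 0.63)]
hook_other [([246.0, 140.0], 0.55), ([393.0, 201.0], 0.18)]
bell [([295.0, 153.0], 0.6)]
magnifier [([296.0, 168.0], 0.62)]
opener [([295.0, 185.0], 0.64)]
shoehorn [([243.0, 166.0], 0.6), ([166.0, 204.0], 0.51)]
coaster_top [([314.0, 236.0], 0.95), ([361.0, 286.0], 0.94), ([356.0, 243.0], 0.92), ([394.0, 204.0], 0.74)]
coaster [([358.0, 284.0], 0.97), ([389.0, 202.0], 0.96), ([309.0, 235.0], 0.82), ([360.0, 244.0], 0.71)]
teaspoon [([271.0, 238.0], 0.9), ([300.0, 154.0], 0.34)]
denture_pot [([444.0, 214.0], 0.93)]
beaker [([110.0, 172.0], 0.71)]
```

View pics/scene.png

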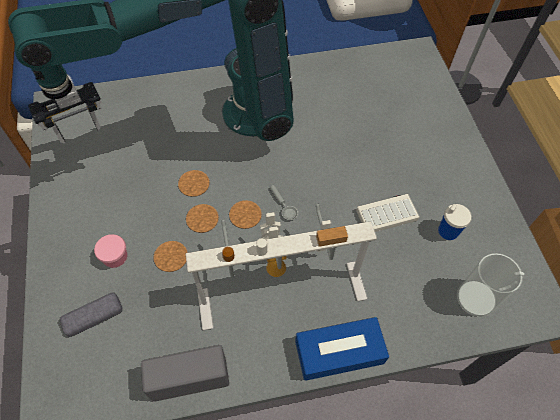

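View pics/top.png

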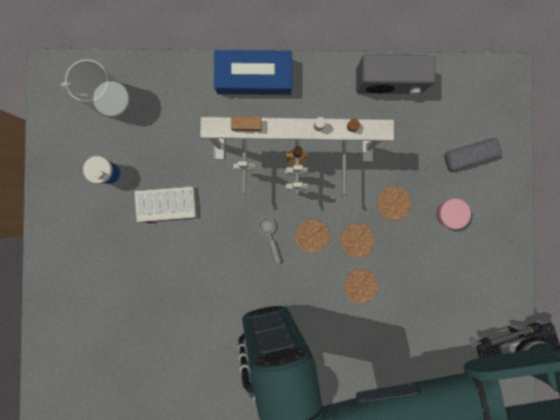

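```bash
cat > h.py <<'E'
from bench import robot,snapshot,finder
import cv2,numpy as np
from scipy.spatial.transform import Rotation as R
def atz(s,xy,z,T=None):
    T=s['T'] if T is None else T
    d=T[:3,:3]@np.array([(xy[0]-s['cx'])/s['fx'],-(xy[1]-s['cy'])/s['fy'],-1]);o=T[:3,3]
    return o+d*(z-o[2])/d[2]
def proj(s,p,T=None):
    T=s['T'] if T is None else T
    c=T[:3,:3].T@(np.asarray(p)-T[:3,3]);return np.array([s['cx']+s['fx']*c[0]/-c[2],s['cy']-s['fy']*c[1]/-c[2]])
E
python3 - <<'E'
from h import *
for c,tt in [("top",dict(hook_full=.15,hook_spare=.15,hook_other=.15,bell=.15,magnifier=.15,opener=.15,shoehorn=.15,coaster_top=.004,teaspoon=.003,denture_pot=0,beaker=0,pill_box=0)),("scene",dict(hook_full=.15,hook_spare=.15,hook_other=.15,bell=.15,magnifier=.15,opener=.15,coaster_top=.004))]:
    s=snapshot(c)
    for t,z in tt.items(): print(c,t,[np.round(atz(s,d['xy'],z)[:2],3).tolist()+[round(d['confidence'],2)] for d in finder.landmark_of(c,t)][:5])
E
```

```text
top hook_full [[0.668, -0.036, 0.66]]
top hook_spare [[0.666, -0.176, 0.65], [0.573, 0.445, 0.17]]
top hook_other [[0.667, 0.097, 0.65]]
top bell [[0.615, -0.043, 0.73], [0.61, -0.038, 0.4]]
top magnifier [[0.574, -0.043, 0.74]]
top opener [[0.534, -0.038, 0.56]]
top shoehorn [[0.587, 0.098, 0.61]]
top coaster_top [[0.252, -0.238, 0.68], [0.382, -0.222, 0.67], [0.495, -0.337, 0.66], [0.406, -0.099, 0.59]]
top teaspoon [[0.384, 0.022, 0.91]]
top denture_pot [[0.467, -0.482, 0.95]]
top beaker [[0.587, 0.489, 0.94]]
top pill_box [[0.491, 0.319, 0.93]]
scene hook_full [[0.665, -0.04, 0.59]]
scene hook_spare [[0.665, -0.163, 0.44]]
scene hook_other [[0.657, 0.092, 0.44]]
scene bell [[0.55, -0.459, 0.68], [0.624, -0.041, 0.59], [0.663, -0.05, 0.56]]
scene magnifier [[0.578, -0.04, 0.65]]
scene opener [[0.539, -0.038, 0.51]]
scene coaster_top [[0.39, -0.229, 0.8], [0.408, -0.1, 0.73], [0.264, -0.227, 0.6], [0.496, -0.33, 0.57], [0.466, -0.02, 0.54]]
```

The scene shows four cork coasters; in the top view the rightmost is at (394,203), i.e. about (0.495,-0.335). The crowded hook is the middle one (col 296), the spare the right one (col 345), and the shoehorn hangs at col 245.

Emit:
drive_tool(deltas="1 -0.93 0 0 0 0.191 94;1 -0.93 0 0 0 0.191 94;1 -0.93 0 0 0 0.191 94")

```text
time: 2.75
tool_pos: [0.2313, -0.4052, 0.2054]
ee_rot: [-3.141, -0.001, -0.003]
wrist_force: [0.2, -0.4, -0.6]
width: 0.0938
finger_force: 0.0
```

Emit:
drive_tool(deltas="0.667 -1 -0.21 0 0 0 60;0.667 -1 -0.21 0 0 0 60;0.667 -1 -0.21 0 0 0 60")

```text
time: 3.05
tool_pos: [0.2988, -0.3045, 0.2278]
ee_rot: [3.141, -0.002, 0.003]
wrist_force: [0.8, -0.2, 1.0]
width: 0.0734
finger_force: 0.0
```

Emit:
drive_tool(deltas="0.667 -1 -0.21 0 0 0 60;0.667 -1 -0.21 0 0 0 60;0.667 -1 -0.21 0 0 0 60")

```text
time: 3.35
tool_pos: [0.3655, -0.2044, 0.2488]
ee_rot: [3.141, -0.003, 0.003]
wrist_force: [-0.5, -0.4, 0.2]
width: 0.0601
finger_force: 0.0
```

Emit:
drive_tool(deltas="0.667 -1 -0.21 0 0 0 60;0.667 -1 -0.21 0 0 0 60;0.667 -1 -0.21 0 0 0 60;0.667 -1 -0.21 0 0 0 60")

```text
time: 3.75
tool_pos: [0.432, -0.105, 0.2692]
ee_rot: [3.142, -0.002, 0.005]
wrist_force: [-1.2, 0.3, -0.0]
width: 0.0602
finger_force: 0.0
```

```bash
python3 - <<'E'
from h import *
o=robot.get_obs();print(o['time'],o['tool_pos'],o['ee_rot'],o['width'])
s=snapshot("wrist");print({k:(np.round(v,4).tolist() if k=='hand_eye' else v) for k,v in s.items() if k!='img'})
B=np.eye(4);B[:3,:3]=R.from_euler('xyz',o['ee_rot']).as_matrix();B[:3,3]=o['tool_pos'];T=B@s['hand_eye']
for t,z in dict(hook_full=.15,hook_spare=.15,bell=.15,magnifier=.15,opener=.15,coaster_top=.004).items(): print(t,[np.round(atz(s,d['xy'],z,T)[:2],3).tolist()+[round(d['confidence'],2)]+np.round(d['xy']).tolist() for d in finder.landmark_of("wrist",t)][:5])
cv2.imwrite("pics/w1.png",s['img'][:,:,::-1])
s=snapshot("top")
for d in finder.masks_of("top","coaster")[:5]:
    m=d['region'];ys,xs=np.nonzero(m);(c,r)=cv2.minEnclosingCircle(np.c_[xs,ys].astype(np.float32));print(c,r,m.sum(),atz(s,c,.004)[:2],atz(s,(xs.mean(),ys.mean()),.004)[:2],d['confidence'])
E
```

```text
3.75 [ 0.43196922 -0.10498007  0.26918686] [ 3.14155758e+00 -1.57106240e-03  4.94021390e-03] 0.06017613637996089
{'fx': 297.37536040825955, 'fy': 297.37536040825955, 'cx': 278.5868277237756, 'cy': 211.46131960510513, 'hand_eye': [[-0.0, 0.9739, 0.2268, 0.0649], [1.0, 0.0003, -0.001, 0.0002], [-0.0011, 0.2268, -0.9739, -0.1791], [0.0, 0.0, 0.0, 1.0]]}
hook_full [[0.534, -0.037, 0.16, 207.0, 102.0]]
hook_spare [[0.588, -0.056, 0.24, 225.0, 40.0]]
bell [[0.618, -0.041, 0.61, 207.0, 1.0]]
magnifier [[0.576, -0.044, 0.61, 212.0, 53.0]]
opener [[0.531, -0.043, 0.8, 213.0, 105.0]]
coaster_top [[0.387, -0.227, 0.85, 357.0, 216.0], [0.4, -0.098, 0.67, 274.0, 208.0], [0.492, -0.336, 0.6, 437.0, 146.0], [0.55, -0.006, 0.16, 209.0, 104.0]]
(360.8939514160156, 286.1060485839844) 16.694093704223633 256 [ 0.25396494 -0.23941872] [ 0.24345491 -0.26081191] 0.73
(393.4247741699219, 203.19468688964844) 17.562551498413086 908 [ 0.49720061 -0.33523759] [ 0.49946403 -0.33587587] 0.64
(311.0, 245.5) 13.086352348327637 58 [ 0.37185354 -0.09292635] [ 0.36890207 -0.09753397] 0.55
```

View pics/w1.png

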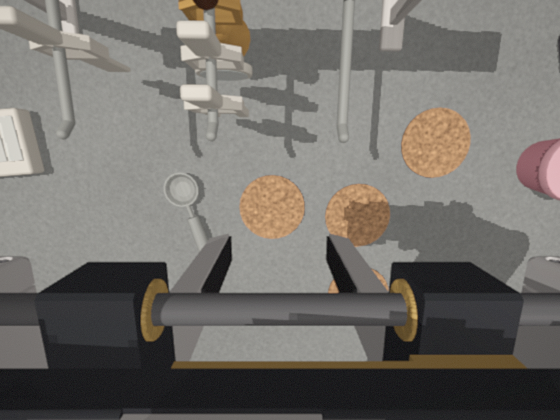

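The wrist view shows the spare rod at cols ~343–348 (tip 343,137), the full rod tip at (211,137), the opener's tab top near (198,91), and the magnifier's near (195,30). The target coaster is at (437,142).

```bash
python3 - <<'E'
from h import *
o=robot.get_obs()
s=snapshot("wrist")
B=np.eye(4);B[:3,:3]=R.from_euler('xyz',o['ee_rot']).as_matrix();B[:3,3]=o['tool_pos'];T=B@s['hand_eye']
g=cv2.cvtColor(s['img'],cv2.COLOR_RGB2GRAY).astype(float)
for r in (20,40,60,80,100,115):
    row=cv2.GaussianBlur(g,(1,3),0)[r,330:365]; d=np.diff(row); a=330+d.argmax()+.5+.5;b=330+d.argmin()+.5+.5
    print(r,a,b,np.round(atz(s,((a+b)/2,r),.15,T)[:2],4))
print('tips',atz(s,(343,137),.16,T),atz(s,(211,137),.16,T))
for p in [(211,125)]: print(atz(s,p,.15,T))
for p in [(198,91),(180,91),(215,91),(195,30)]: print(p,atz(s,p,.21,T))
c=s['img'][0:150,160:380,::-1];cv2.imwrite("pics/w2.png",cv2.resize(c,None,fx=3.6,fy=3.6,interpolation=cv2.INTER_CUBIC))
E
```

```text
20 340.0 348.0 [ 0.6014 -0.1671]
40 337.0 347.0 [ 0.5852 -0.1661]
60 336.0 346.0 [ 0.5686 -0.166 ]
80 337.0 345.0 [ 0.5515 -0.1667]
100 336.0 344.0 [ 0.5339 -0.1666]
115 335.0 343.0 [ 0.5203 -0.1662]
tips [ 0.4997906  -0.16891948  0.16      ] [ 0.50002923 -0.04513665  0.16      ]
[ 0.51139171 -0.04354316  0.15      ]
(198, 91) [ 0.53262442 -0.04815451  0.21      ]
(180, 91) [ 0.5326482  -0.03467911  0.21      ]
(215, 91) [ 0.53260196 -0.0608829   0.21      ]
(195, 30) [ 0.57369146 -0.04860717  0.21      ]
```

View pics/w2.png

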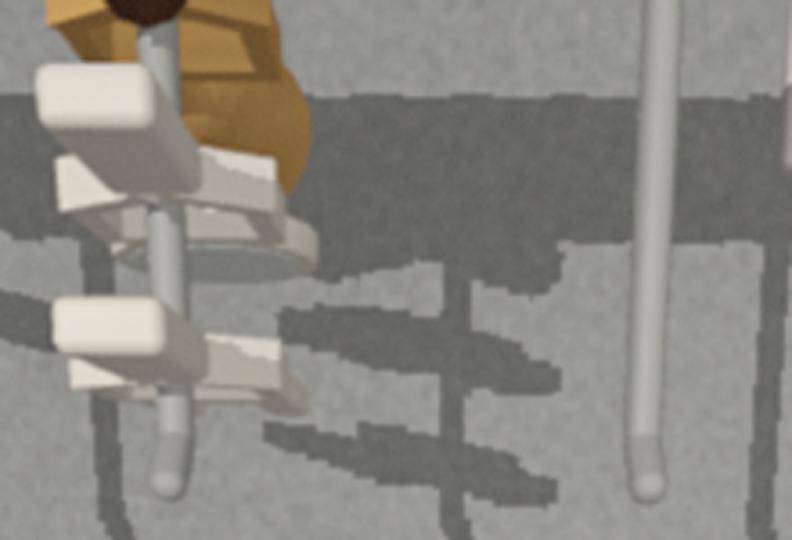

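Emit:
drive_tool(deltas="1 -0.62 0 0 0 0 60;1 -0.62 0 0 0 0 60;1 -0.62 0 0 0 0 60;1 -0.62 0.3 0 0 0 60")

```text
time: 4.65
tool_pos: [0.5346, -0.0444, 0.2416]
ee_rot: [3.141, -0.008, 0.002]
wrist_force: [0.1, -0.3, 0.5]
width: 0.0598
finger_force: 0.0
```

Emit:
drive_tool(deltas="0 0 0.3 0 0 0 60;0 0 0.6 0 0 0 60;0 0 0.68 0 0 0 60;0 0 0.68 0 0 0 40;0 0 0.68 0 0 0 35")

```text
time: 5.15
tool_pos: [0.5315, -0.0455, 0.1721]
ee_rot: [3.141, -0.003, -0.001]
wrist_force: [0.1, -0.1, 0.5]
width: 0.0475
finger_force: 0.0
```

Emit:
drive_tool(deltas="0 0 0 0 0 0 15;0 0 0 0 0 0 15;0 0 0 0 0 0 15;0 0 0 0 0 0 15;0 0 0 0 0 0 15")

```text
time: 5.65
tool_pos: [0.5315, -0.0435, 0.1721]
ee_rot: [-3.139, -0.003, 0.001]
wrist_force: [-0.4, 4.8, 5.0]
width: 0.0238
finger_force: 30.0
```

Emit:
drive_tool(deltas="0 0 -0.08 0 0 0 15;0 0 -0.17 0 0 0 15;0 0 -0.17 0 0 0 15;-0.2 0 -0.17 0 0 0 15;-0.4 0 -0.17 0 0 0 15")

```text
time: 6.15
tool_pos: [0.4902, -0.0457, 0.187]
ee_rot: [3.141, 0.001, -0.001]
wrist_force: [0.0, 0.3, -0.1]
width: 0.0239
finger_force: 30.0
```

Emit:
drive_tool(deltas="-0.2 0 0 0 0 0 15;-0.35 0 0 0 0 0 15;-0.35 0 0 0 0 0 15")

```text
time: 6.45
tool_pos: [0.4545, -0.0455, 0.1876]
ee_rot: [3.141, 0.0, -0.001]
wrist_force: [1.0, -0.1, -0.1]
width: 0.0238
finger_force: 30.0
```

```bash
python3 - <<'E'
from h import *
o=robot.get_obs();print(o['tool_pos'],o['ee_rot'],o['width'],o['wrist_force'])
s=snapshot("wrist");cv2.imwrite("pics/w3.png",s['img'][:,:,::-1])
E
```

```text
[ 0.45451908 -0.04547016  0.18760881] [ 3.14079473e+00  1.63791998e-05 -9.81769366e-04] 0.02380183198010848 [ 1.00581377 -0.11139846 -0.07373045]
```

View pics/w3.png

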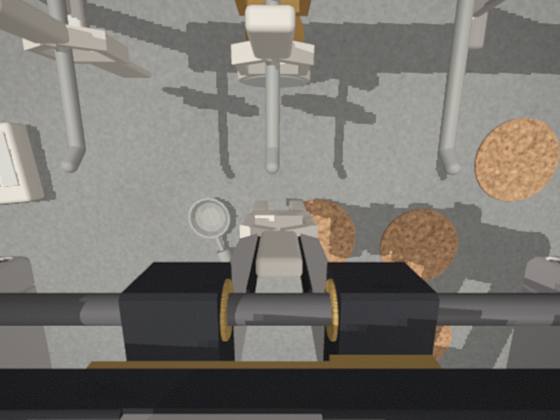

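The opener is held clear of the hook, roughly centred; the spare tip is at (450,165), about 123 mm to its right.

Emit:
drive_tool(deltas="0 0.3 -0.01 0 0 0 15;0 0.6 -0.01 0 0 0 15;0 0.9 -0.01 0 0 0 15;0 0.9 -0.01 0 0 0 15")

```text
time: 6.9
tool_pos: [0.4563, -0.1384, 0.188]
ee_rot: [3.14, 0.0, -0.005]
wrist_force: [-0.5, 1.0, -0.8]
width: 0.0238
finger_force: 30.0
```

Emit:
drive_tool(deltas="0 0.3 0 0 0 0 15;0 0.3 0 0 0 0 15;0 0.3 0 0 0 0 15")

```text
time: 7.2
tool_pos: [0.456, -0.1649, 0.1881]
ee_rot: [-3.141, 0.0, -0.001]
wrist_force: [-0.5, 0.9, -0.2]
width: 0.0237
finger_force: 30.0
```

```bash
python3 - <<'E'
from h import *
o=robot.get_obs();print(o['tool_pos'],o['ee_rot'],o['width'],o['wrist_force'])
s=snapshot("wrist")
B=np.eye(4);B[:3,:3]=R.from_euler('xyz',o['ee_rot']).as_matrix();B[:3,3]=o['tool_pos'];T=B@s['hand_eye']
for x in (.58,.54,.50):print(proj(s,[x,-.166,.15],T))
cv2.imwrite("pics/w4.png",s['img'][:,:,::-1])
E
```

```text
[ 0.45604679 -0.1649057   0.18814022] [-3.14059766e+00  4.07343468e-04 -8.90267760e-04] 0.023706048200703937 [-0.46136415  0.8529668  -0.23373495]
[279.53768153  51.17021775]
[279.54828365 114.10573071]
[279.55799496 171.75328809]
```

View pics/w4.png

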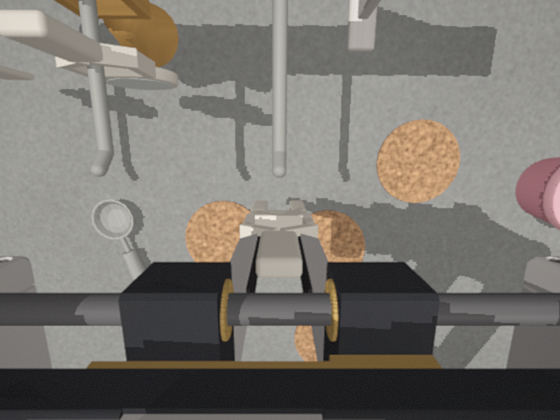

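The spare rod (col 280) lines up with the opener held at col ~279. Insert, lower, release and retreat upward.

Emit:
drive_tool(deltas="0.25 0 0 0 0 0 15;0.5 0 0 0 0 0 15;0.75 0 0 0 0 0 15;1 0 0 0 0 0 15;1 0 0 0 0 0 15")

```text
time: 7.75
tool_pos: [0.5577, -0.1635, 0.1875]
ee_rot: [-3.141, 0.0, 0.003]
wrist_force: [0.8, 0.4, -1.0]
width: 0.0238
finger_force: 30.0
```

Emit:
drive_tool(deltas="0.24 0 0 0 0 0 15;0.24 0 0 0 0 0 15;0.24 0 0.08 0 0 0 15;0.24 0 0.16 0 0 0 15;0.24 0 0.165 0 0 0 15")

```text
time: 8.25
tool_pos: [0.5786, -0.1651, 0.1714]
ee_rot: [3.141, 0.001, -0.001]
wrist_force: [-0.2, 0.6, 0.3]
width: 0.024
finger_force: 30.0
```

Emit:
drive_tool(deltas="0 0 0 0 0 0 30;0 0 0 0 0 0 50;0 0 0 0 0 0 50;0 0 -0.1 0 0 0 50;0 0 -0.4 0 0 0 50")

```text
time: 8.75
tool_pos: [0.5779, -0.1646, 0.2092]
ee_rot: [-3.139, 0.007, -0.0]
wrist_force: [0.5, 0.0, 0.7]
width: 0.0498
finger_force: 0.0
```

Emit:
drive_tool(deltas="0 0 -0.4 0 0 0 60;0 0 -0.4 0 0 0 60;0 0 -0.4 0 0 0 60")

```text
time: 9.05
tool_pos: [0.5804, -0.1655, 0.2543]
ee_rot: [3.14, -0.004, -0.0]
wrist_force: [0.0, 1.1, -0.2]
width: 0.0598
finger_force: 0.0
```

Emit:
drive_tool(deltas="-0.04 -0.5 0 0 0 0 60;-0.04 -0.9 0 0 0 0 60;-0.04 -0.9 0 0 0 0 60")

```text
time: 9.35
tool_pos: [0.5749, -0.0708, 0.2506]
ee_rot: [-3.139, 0.003, 0.005]
wrist_force: [-0.4, -0.4, -0.1]
width: 0.0601
finger_force: 0.0
```

Emit:
drive_tool(deltas="0 -0.325 0 0 0 0 60;0 -0.325 0 0 0 0 60;0 -0.325 0.4 0 0 0 60;0 -0.325 0.825 0 0 0 60;0 -0.325 0.825 0 0 0 40")

```text
time: 9.85
tool_pos: [0.5699, -0.0429, 0.1598]
ee_rot: [-3.139, 0.019, -0.001]
wrist_force: [-0.8, 1.1, -1.1]
width: 0.055
finger_force: 0.0
```

Emit:
drive_tool(deltas="0 0 0 0 0 0 15;0 0 0 0 0 0 15;0 0 0 0 0 0 15;0 0 0 0 0 0 15;0 0 0 0 0 0 15")

```text
time: 10.35
tool_pos: [0.5772, -0.042, 0.1722]
ee_rot: [-3.141, -0.005, 0.0]
wrist_force: [-0.1, 3.0, 6.4]
width: 0.0239
finger_force: 30.0
```

```bash
python3 - <<'E'
from h import *
for c in ("top","scene"):
    s=snapshot(c)
    for t in ("opener","magnifier","bell","hook_spare"):print(c,t,[np.round(atz(s,d['xy'],.15)[:2],3).tolist()+[round(d['confidence'],2)] for d in finder.landmark_of(c,t)][:3])
E
```

```text
top opener [[0.591, -0.161, 0.67]]
top magnifier []
top bell [[0.486, -0.305, 0.48], [0.569, 0.445, 0.48]]
top hook_spare [[0.663, -0.168, 0.62]]
scene opener [[0.581, -0.159, 0.41]]
scene magnifier [[0.584, -0.044, 0.67]]
scene bell [[0.628, -0.039, 0.74]]
scene hook_spare [[0.57, -0.323, 0.53], [0.662, -0.166, 0.46]]
```

Emit:
drive_tool(deltas="0 0 -0.08 0 0 0 15;0 0 -0.16 0 0 0 15;0 0 -0.16 0 0 0 15;-0.25 0 -0.16 0 0 0 15;-0.5 0 -0.16 0 0 0 15")

```text
time: 11.35
tool_pos: [0.525, -0.043, 0.1847]
ee_rot: [3.141, 0.002, -0.0]
wrist_force: [-0.2, 0.2, -0.8]
width: 0.0238
finger_force: 30.0
```

Emit:
drive_tool(deltas="-0.3 0 0 0 0 0 15;-0.6 0 0 0 0 0 15;-0.75 0 0 0 0 0 15;-0.75 0 0 0 0 0 15")

```text
time: 11.75
tool_pos: [0.4492, -0.0428, 0.1856]
ee_rot: [3.141, 0.0, -0.001]
wrist_force: [0.4, -1.4, -1.4]
width: 0.0236
finger_force: 30.0
```

Emit:
drive_tool(deltas="0 0.3 0 0 0 0 15;0 0.6 0 0 0 0 15;0 0.9 0 0 0 0 15;0 0.9 0 0 0 0 15")

```text
time: 12.15
tool_pos: [0.4512, -0.1358, 0.185]
ee_rot: [3.14, 0.001, -0.004]
wrist_force: [1.0, 0.7, -1.5]
width: 0.0239
finger_force: 30.0
```

Emit:
drive_tool(deltas="0 0.33 0 0 0 0 15;0 0.33 0 0 0 0 15;0 0.33 0 0 0 0 15;0 0.33 0 0 0 0 15")

```text
time: 12.55
tool_pos: [0.4509, -0.1648, 0.1853]
ee_rot: [-3.141, 0.0, 0.001]
wrist_force: [-0.3, -0.4, -0.8]
width: 0.0238
finger_force: 30.0
```

```bash
python3 - <<'E'
from h import *
o=robot.get_obs();print(o['tool_pos'],o['ee_rot'],o['width'],o['wrist_force'])
s=snapshot("wrist");cv2.imwrite("pics/w5.png",s['img'][:,:,::-1])
E
```

```text
[ 0.45093316 -0.16479581  0.18530092] [-3.14089044e+00  1.87621081e-04  5.93753162e-04] 0.023798020718584965 [-0.27039211 -0.3877093  -0.79126416]
```

View pics/w5.png

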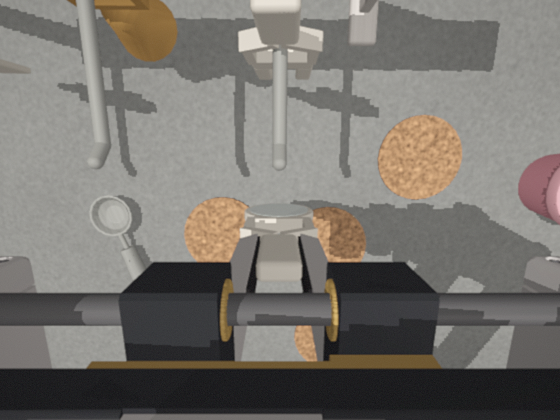

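The opener hangs well on the spare rod (280,30), and the magnifier is lined up with the rod at col 280. Insert it 44 mm in front.

Emit:
drive_tool(deltas="0 0 -0.03 0 0 0 15;0.25 0 -0.03 0 0 0 15;0.5 0 -0.03 0 0 0 15;0.7 0 -0.03 0 0 0 15;0.85 0 -0.03 0 0 0 15")

```text
time: 13.1
tool_pos: [0.5369, -0.1649, 0.1887]
ee_rot: [3.142, -0.001, 0.001]
wrist_force: [0.4, -0.1, -0.5]
width: 0.0236
finger_force: 30.0
```

Emit:
drive_tool(deltas="0 0 0 0 0 0 15;0 0 0 0 0 0 15;0 0 0.08 0 0 0 15;0 0 0.155 0 0 0 15;0 0 0.165 0 0 0 15")

```text
time: 13.6
tool_pos: [0.535, -0.1653, 0.172]
ee_rot: [-3.141, -0.0, -0.0]
wrist_force: [-0.9, 1.5, 4.1]
width: 0.024
finger_force: 30.0
```

Emit:
drive_tool(deltas="0 0 0 0 0 0 30;0 0 0 0 0 0 50;0 0 0 0 0 0 50;0 0 -0.1 0 0 0 50;0 0 -0.4 0 0 0 50")

```text
time: 14.1
tool_pos: [0.5339, -0.165, 0.2092]
ee_rot: [-3.139, 0.007, -0.0]
wrist_force: [0.0, -0.0, 0.4]
width: 0.0495
finger_force: 0.0
```

Emit:
drive_tool(deltas="0 0 -0.4 0 0 0 60;0 0 -0.4 0 0 0 60;-0.35 -0.35 -0.4 0 0 0 60;-0.7 -0.7 -0.4 0 0 0 60;-0.7 -0.7 -0.4 0 0 0 60")

```text
time: 14.6
tool_pos: [0.4623, -0.0925, 0.2519]
ee_rot: [-3.14, 0.002, 0.003]
wrist_force: [1.2, -0.6, 0.2]
width: 0.0599
finger_force: 0.0
```

```bash
python3 - <<'E'
from h import *
o=robot.get_obs();print(o['time'],o['tool_pos'],o['ee_rot'],o['width'])
s=snapshot("wrist");cv2.imwrite("pics/w6.png",s['img'][:,:,::-1])
B=np.eye(4);B[:3,:3]=R.from_euler('xyz',o['ee_rot']).as_matrix();B[:3,3]=o['tool_pos'];T=B@s['hand_eye']
for t in ("opener","magnifier","bell"):print(t,[np.round(atz(s,d['xy'],.15,T)[:2],3).tolist()+[round(d['confidence'],2)] for d in finder.landmark_of("wrist",t)][:3])
for t in ("opener","magnifier","bell"):
  s=snapshot("top");print(t,[np.round(atz(s,d['xy'],.15)[:2],3).tolist()+[round(d['confidence'],2)] for d in finder.landmark_of("top",t)][:3])
E
```

```text
14.6 [ 0.46231232 -0.09249256  0.25194379] [-3.14005341e+00  1.54317382e-03  2.89136363e-03] 0.059869078842018475
opener [[0.579, -0.165, 0.93], [0.536, -0.166, 0.71], [0.508, -0.253, 0.64]]
magnifier [[0.535, -0.164, 0.66], [0.485, -0.357, 0.59]]
bell [[0.618, -0.042, 0.77]]
opener [[0.581, -0.162, 0.47], [0.574, 0.443, 0.41]]
magnifier []
bell [[0.626, -0.045, 0.65]]
```

View pics/w6.png

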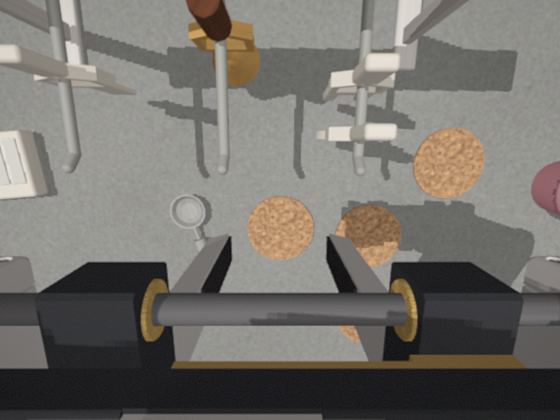

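Magnifier (370,132) and opener (380,65) both hang on the spare rod; the bell is free, with its origin at (0.618,-0.042). Now lean by 28° and approach.

Emit:
drive_tool(deltas="0.25 -0.15 -0.09 0 0.095 0 60;0.5 -0.3 -0.09 0 0.19 0 60;0.75 -0.45 -0.09 0 0.285 0 60;1 -0.5 -0.09 0 0.311 0 60;1 -0.5 -0.09 0 0.311 0 60")

```text
time: 15.6
tool_pos: [0.5653, -0.045, 0.2593]
ee_rot: [-3.141, -0.486, 0.0]
wrist_force: [-0.8, 0.2, 0.1]
width: 0.06
finger_force: 0.0
```

```bash
python3 - <<'E'
from h import *
o=robot.get_obs();p=o['tool_pos'];M=R.from_euler('xyz',o['ee_rot']).as_matrix()
print(p,M.round(3).tolist(),'to go in tool axes',M.T@(np.array([.618,-.042,.19])+.019*M[:,2]-p))
s=snapshot("wrist")
B=np.eye(4);B[:3,:3]=M;B[:3,3]=p;T=B@s['hand_eye']
print(proj(s,[.618,-.042,.21],T),proj(s,[.618,-.042,.15],T))
m=finder.landmark_of("wrist","bell");print([(d['xy'],d['confidence']) for d in m[:2]])
cv2.imwrite("pics/w7.png",s['img'][:,:,::-1])
E
```

```text
[ 0.56526154 -0.04501515  0.2592855 ] [[0.884, 0.001, 0.467], [0.0, -1.0, 0.001], [0.467, -0.001, -0.884]] to go in tool axes [ 0.01424359 -0.00293935  0.10490342]
[274.59696611 192.55241216] [275.31833426 210.83832625]
[([273.6, 211.9], 0.68)]
```

View pics/w7.png

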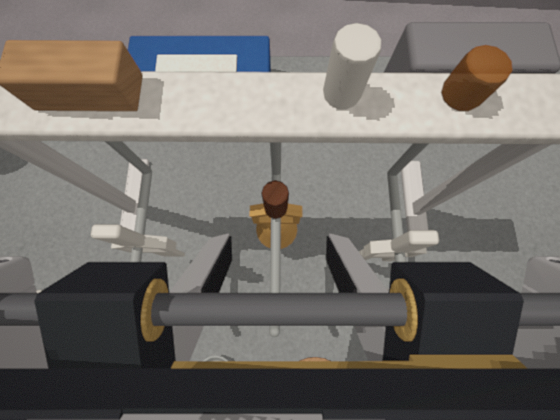

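The bell's grip top appears at (276,193), as predicted from its position. Moving in along the fingers.

Emit:
drive_tool(deltas="0.14 -0.03 0.1 0 0 0 60;0.14 -0.03 0.4 0 0 0 60;0.14 -0.03 0.7 0 0 0 60;0.14 -0.03 0.9 0 0 0 60;0.14 -0.03 1 0 0 0 60")

```text
time: 16.2
tool_pos: [0.6249, -0.0433, 0.177]
ee_rot: [-3.141, -0.484, -0.001]
wrist_force: [-0.8, -0.1, 0.5]
width: 0.0598
finger_force: 0.0
```

Emit:
drive_tool(deltas="0 0 0.05 0 0 0 40;0 0 0.05 0 0 0 15;0 0 0.05 0 0 0 15;0 0 0.05 0 0 0 15;0 0 0.05 0 0 0 15")

```text
time: 16.7
tool_pos: [0.6277, -0.0423, 0.1764]
ee_rot: [-3.141, -0.491, -0.001]
wrist_force: [-0.1, 5.7, 0.8]
width: 0.0238
finger_force: 29.8
```

Emit:
drive_tool(deltas="0 0 0 0 0 0 15;0 0 0 0 0 0 15;0 0 0 0 0 0 15")

```text
time: 17.0
tool_pos: [0.6278, -0.0422, 0.1763]
ee_rot: [-3.141, -0.491, -0.0]
wrist_force: [-1.8, 1.7, 5.2]
width: 0.0239
finger_force: 29.9
```

Emit:
drive_tool(deltas="0.04 0 -0.08 0 0 0 15;0.085 0 -0.159 0 0 0 15;0.085 0 -0.159 0 0 0 15;0.085 0 -0.159 0 0 0 15")

```text
time: 17.4
tool_pos: [0.6271, -0.043, 0.1924]
ee_rot: [3.141, -0.487, -0.0]
wrist_force: [-0.4, -0.3, -2.3]
width: 0.0233
finger_force: 29.9
```

```bash
python3 - <<'E'
from h import *
o=robot.get_obs();print(o['tool_pos'],o['wrist_force'],o['wrist_torque'])
s=snapshot("scene");c=s['img'][180:330,180:380,::-1];cv2.imwrite("pics/s2.png",cv2.resize(c,None,fx=4,fy=4,interpolation=cv2.INTER_CUBIC))
E
```

```text
[ 0.62712334 -0.04301685  0.19237252] [-0.43840958 -0.33359911 -2.30463346] [-0.0222008   0.45863754 -0.02588865]
```

Emit:
drive_tool(deltas="-0.12 0 -0.06 0 0 0 15;-0.3 0 -0.16 0 0 0 15;-0.5 0 -0.265 0 0 0 15;-0.7 0 -0.372 0 0 0 15;-0.883 0 -0.469 0 0 0 15")

```text
time: 17.95
tool_pos: [0.5259, -0.0427, 0.1917]
ee_rot: [3.142, -0.487, -0.0]
wrist_force: [0.2, -0.4, -2.9]
width: 0.0233
finger_force: 30.0
```

Emit:
drive_tool(deltas="-0.2 0 -0.106 0 0 0 15;-0.4 0 -0.212 0 0 0 15;-0.485 0 -0.258 0 0 0 15;-0.485 0 -0.258 0 0 0 15")

```text
time: 18.35
tool_pos: [0.4718, -0.0428, 0.1927]
ee_rot: [3.141, -0.489, -0.001]
wrist_force: [0.3, 0.1, -2.1]
width: 0.0236
finger_force: 30.0
```

```bash
python3 - <<'E'
from h import *
o=robot.get_obs();print(o['time'],o['tool_pos'],o['ee_rot'],o['wrist_force'],o['width'])
s=snapshot("wrist");cv2.imwrite("pics/w8.png",s['img'][:,:,::-1])
s=snapshot("scene");a=s['img'][150:270,130:330,::-1]
cv2.imwrite("pics/s3.png",cv2.resize(a,None,fx=4,fy=4,interpolation=cv2.INTER_CUBIC))
E
```

```text
18.35 [ 0.47183289 -0.04284014  0.19274013] [ 3.14113280e+00 -4.89055869e-01 -8.16200746e-04] [ 0.32296441  0.06941716 -2.066981  ] 0.023604361386226447
```

View pics/s3.png

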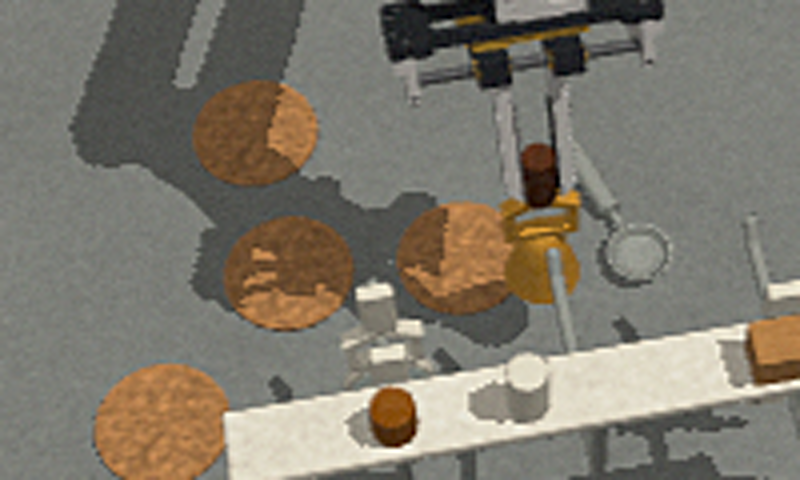

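The bell is held upright and off the hook (mouth near (540,265) in the crop), still close to its tip. Pull back further, then go right to the coaster.

Emit:
drive_tool(deltas="-0.2 0 -0.106 0 0 0 15;-0.4415 0.05 -0.2345 0 0 0 15;-0.4415 0.25 -0.2345 0 0 0 15;-0.4415 0.5 -0.2345 0 0 0 15;-0.4415 0.75 -0.2345 0 0 0 15")

```text
time: 18.95
tool_pos: [0.4231, -0.1187, 0.1933]
ee_rot: [3.141, -0.49, 0.001]
wrist_force: [-0.1, 0.4, -2.5]
width: 0.0237
finger_force: 30.0
```

Emit:
drive_tool(deltas="0 0.25 0 0 0 0 15;0 0.5 0 0 0 0 15;0 0.75 0 0 0 0 15;0 0.95 0 0 0 0 15")

```text
time: 19.35
tool_pos: [0.4229, -0.215, 0.1927]
ee_rot: [3.141, -0.488, -0.001]
wrist_force: [-0.0, 0.8, -2.0]
width: 0.0234
finger_force: 30.0
```

Emit:
drive_tool(deltas="0 0.25 0 0 0 0 15;0 0.5 0 0 0 0 15;0 0.75 0 0 0 0 15;0 0.95 0 0 0 0 15;0 0.95 0 0 0 0 15")

```text
time: 19.85
tool_pos: [0.4227, -0.3109, 0.1922]
ee_rot: [3.141, -0.487, -0.003]
wrist_force: [-0.4, 1.0, -3.5]
width: 0.0234
finger_force: 30.0
```

```bash
python3 - <<'E'
from h import *
o=robot.get_obs();p=o['tool_pos'];M=R.from_euler('xyz',o['ee_rot']).as_matrix();print(o['time'],p,o['ee_rot'],o['wrist_force'])
s=snapshot("wrist")
B=np.eye(4);B[:3,:3]=M;B[:3,3]=p;T=B@s['hand_eye']
for d in finder.masks_of("wrist","coaster")[:4]:
    m=d['region'].astype(np.uint8);ys,xs=np.nonzero(m)
    P=np.array([atz(s,q,.004,T)[:2] for q in cv2.findContours(m,0,1)[0][0][:,0].astype(float)])
    c,r=cv2.minEnclosingCircle(P.astype(np.float32));print(d['confidence'],d['xy'],np.round(c,4),round(r,4),m.sum())
for d in finder.landmark_of("wrist","coaster_top")[:4]:print(d['xy'],d['confidence'],atz(s,d['xy'],.004,T)[:2])
for d in finder.landmark_of("wrist","bell")[:1]:print('bell',d['xy'],atz(s,d['xy'],.166,T))
for d in finder.landmark_of("wrist","bell_foot")[:1]:print('foot',d['xy'],atz(s,d['xy'],.071,T))
cv2.imwrite("pics/w9.png",s['img'][:,:,::-1])
E
```

```text
19.85 [ 0.42270633 -0.31094256  0.19215573] [ 3.14092689e+00 -4.87479501e-01 -3.01343361e-03] [-0.44528617  1.03284425 -3.45628921]
0.95 [100.0, 270.7] [ 0.355 -0.095] 0.0174 2856
0.7 [297.8, 208.8] [ 0.4979 -0.3334] 0.05 3857
0.49 [212.9, 260.8] [ 0.4329 -0.2255] 0.0114 61
[104.2, 286.5] 0.65 [ 0.40107907 -0.09734495]
[297.2, 212.1] 0.6 [ 0.49485883 -0.33625388]
bell [274.2, 265.7] [ 0.41289824 -0.30818122  0.166     ]
```

View pics/w9.png

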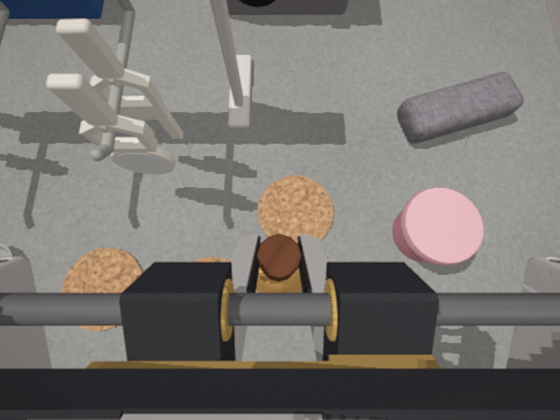

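The target coaster is at (296,209) → (0.4975,-0.334), r 50 mm as it must be; the bell is held at (279,257).

Emit:
drive_tool(deltas="0.25 0.08 0.13 0 0 0 15;0.5 0.16 0.27 0 0 0 15;0.75 0.24 0.4 0 0 0 15;0.75 0.24 0.4 0 0 0 15;0.75 0.24 0.4 0 0 0 15")

```text
time: 20.6
tool_pos: [0.5075, -0.3305, 0.1923]
ee_rot: [-3.141, -0.487, 0.001]
wrist_force: [0.5, -0.5, -3.2]
width: 0.0235
finger_force: 30.0
```

Emit:
drive_tool(deltas="-0.08 0 0.15 0 0 0 15;-0.16 0 0.3 0 0 0 15;-0.23 0 0.434 0 0 0 15;-0.253 0 0.477 0 0 0 15;-0.253 0 0.477 0 0 0 15")

```text
time: 21.1
tool_pos: [0.5067, -0.3311, 0.1376]
ee_rot: [-3.14, -0.487, -0.001]
wrist_force: [0.2, 1.2, -2.9]
width: 0.0238
finger_force: 30.0
```

```bash
python3 - <<'E'
from h import *
o=robot.get_obs();p=o['tool_pos'];print(o['time'],p,o['ee_rot'],o['wrist_force'])
s=snapshot("scene");q=proj(s,[.4975,-.334,.004]);u,v=q.astype(int);print(q)
a=s['img'][v-60:v+40,u-70:u+70,::-1];cv2.imwrite("pics/s4.png",cv2.resize(a,None,fx=5,fy=5,interpolation=cv2.INTER_CUBIC))
E
```

```text
21.1 [ 0.50667592 -0.33105156  0.13761976] [-3.13985831e+00 -4.87232043e-01 -1.33001543e-03] [ 0.16481236  1.20435377 -2.89618899]
[170.35457575 255.39494647]
```

View pics/s4.png

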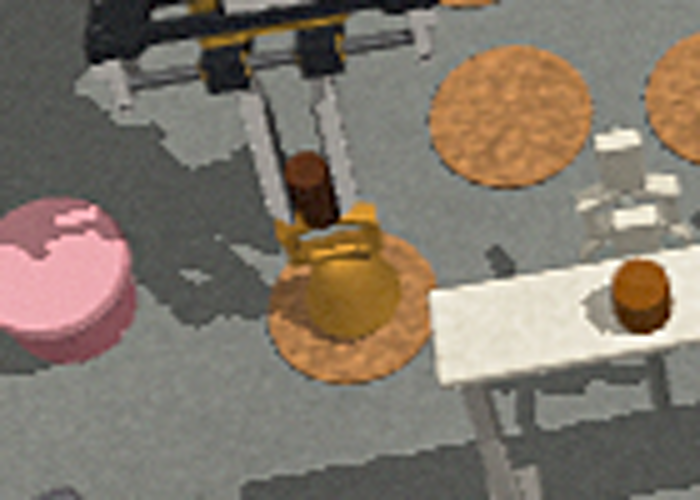

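That is 12 pictures viewed, over the limit of 10, so I'll open no more and go on force and network readings. The bell is upright above the cork, about 12 mm up; lowering slowly.

Emit:
drive_tool(deltas="-0.0094 0.02 0.0177 0 0 0 15;-0.0188 0.03 0.0353 0 0 0 15;-0.0282 0.03 0.053 0 0 0 15;-0.0375 0.03 0.0706 0 0 0 15;-0.0375 0.03 0.0706 0 0 0 15")

```text
time: 21.65
tool_pos: [0.5073, -0.3345, 0.1302]
ee_rot: [-3.141, -0.488, -0.0]
wrist_force: [0.1, 0.5, -2.7]
width: 0.0234
finger_force: 30.0
```

Emit:
drive_tool(deltas="-0.0047 0 0.0088 0 0 0 15;-0.0094 0 0.0177 0 0 0 15;-0.0094 0 0.0177 0 0 0 15")

```text
time: 21.95
tool_pos: [0.5074, -0.3346, 0.1285]
ee_rot: [-3.141, -0.488, -0.0]
wrist_force: [0.3, 0.7, -2.5]
width: 0.0238
finger_force: 30.0
```

Emit:
drive_tool(deltas="-0.0047 0 0.0088 0 0 0 15;-0.0047 0 0.0088 0 0 0 15;-0.0047 0 0.0088 0 0 0 15")

```text
time: 22.25
tool_pos: [0.5074, -0.3347, 0.1277]
ee_rot: [3.142, -0.488, -0.0]
wrist_force: [-0.2, -0.1, -2.8]
width: 0.0233
finger_force: 30.0
```

Emit:
drive_tool(deltas="-0.0047 0 0.0088 0 0 0 15;-0.0047 0 0.0088 0 0 0 15;-0.0047 0 0.0088 0 0 0 15")

```text
time: 22.55
tool_pos: [0.5074, -0.3346, 0.1267]
ee_rot: [-3.142, -0.488, -0.0]
wrist_force: [0.4, 0.4, -3.0]
width: 0.0233
finger_force: 30.0
```

Emit:
drive_tool(deltas="-0.0047 0 0.0088 0 0 0 15;-0.0047 0 0.0088 0 0 0 15;-0.0047 0 0.0088 0 0 0 15")

```text
time: 22.85
tool_pos: [0.5075, -0.3348, 0.1259]
ee_rot: [3.141, -0.489, -0.0]
wrist_force: [-0.0, -0.3, -2.1]
width: 0.0234
finger_force: 30.0
```

Emit:
drive_tool(deltas="-0.0047 0 0.0088 0 0 0 15;-0.0047 0 0.0088 0 0 0 15;-0.0047 0 0.0088 0 0 0 15")

```text
time: 23.15
tool_pos: [0.5079, -0.3349, 0.1259]
ee_rot: [3.14, -0.49, 0.0]
wrist_force: [-1.9, 0.7, 2.8]
width: 0.0241
finger_force: 30.0
```

Emit:
drive_tool(deltas="-0.0047 0 0.0088 0 0 0 15;-0.0047 0 0.0088 0 0 0 15;-0.0047 0 0.0088 0 0 0 15")

```text
time: 23.45
tool_pos: [0.5082, -0.335, 0.126]
ee_rot: [3.14, -0.491, 0.001]
wrist_force: [-2.7, 1.7, 6.8]
width: 0.0236
finger_force: 30.0
```

Contact reached at TCP z 0.126. Unload, release, and back out along the fingers.

Emit:
drive_tool(deltas="0.006 0 -0.0115 0 0 0 15;0.006 0 -0.0115 0 0 0 15;0.006 0 -0.0115 0 0 0 26;0.006 0 -0.0115 0 0 0 35;0.006 0 -0.0115 0 0 0 60")

```text
time: 23.95
tool_pos: [0.5073, -0.3346, 0.1244]
ee_rot: [-3.141, -0.488, -0.001]
wrist_force: [0.4, -0.1, -0.3]
width: 0.0384
finger_force: 0.0
```

Emit:
drive_tool(deltas="0 0 0 0 0 0 60;0 0 0 0 0 0 60;0 0 -0.1 0 0 0 60;0 0 -0.3 0 0 0 60;0 0 -0.6 0 0 0 60")

```text
time: 24.45
tool_pos: [0.4784, -0.3337, 0.1772]
ee_rot: [-3.139, -0.486, -0.001]
wrist_force: [0.5, -1.0, 0.0]
width: 0.06
finger_force: 0.0
```

Emit:
drive_tool(deltas="0 0 -0.4 0 0 0 60;0 0 -0.8 0 0 0 60;0 0 -0.8 0 0 0 60;0 0 -0.8 0 0 0 60;0 0 -0.8 0 0 0 60")

```text
time: 24.95
tool_pos: [0.4414, -0.3342, 0.2473]
ee_rot: [-3.14, -0.487, -0.001]
wrist_force: [0.1, 0.2, 0.2]
width: 0.0598
finger_force: 0.0
```

```bash
python3 - <<'E'
from h import *
o=robot.get_obs();p=o['tool_pos'];M=R.from_euler('xyz',o['ee_rot']).as_matrix();print(o['time'],p,o['wrist_force'],o['width'])
for c in ("wrist","scene","top"):
    s=snapshot(c);T=s.get('T')
    if c=="wrist": B=np.eye(4);B[:3,:3]=M;B[:3,3]=p;T=B@s['hand_eye']
    for t,z in dict(bell=.099,bell_foot=.004,opener=.15,magnifier=.15).items():
        print(c,t,[np.round(atz(s,d['xy'],z,T)[:2],3).tolist()+[round(d['confidence'],2)] for d in finder.landmark_of(c,t)][:2])
    for d in finder.masks_of(c,"bell")[:1]:
        ys,xs=np.nonzero(d['region']);print(d['confidence'],xs.min(),xs.max(),ys.min(),ys.max(),'pred foot',proj(s,[.4975,-.334,.004],T),'tip',proj(s,[.4975,-.334,.159],T))
E
```

```text
24.95 [ 0.44139764 -0.33416185  0.24728981] [0.11495154 0.24848431 0.19585938] 0.059834872496542506
wrist bell [[0.496, -0.335, 0.89]]
wrist bell_foot [[0.498, -0.331, 0.87]]
wrist opener [[0.581, -0.163, 0.64]]
wrist magnifier [[0.539, -0.166, 0.75]]
0.68 256 302 192 250 pred foot [278.32522869 232.08739044] tip [278.09433176 202.03958154]
scene bell [[0.498, -0.339, 0.76]]
scene bell_foot [[0.497, -0.329, 0.56]]
scene opener [[0.585, -0.154, 0.44]]
scene magnifier [[0.532, -0.162, 0.86]]
0.79 154 178 228 264 pred foot [170.35457575 255.39494647] tip [160.56345545 230.29854153]
top bell [[0.669, -0.175, 0.35]]
top bell_foot [[0.497, -0.335, 0.74], [0.552, -0.193, 0.37]]
top opener [[0.584, -0.168, 0.68], [0.664, 0.094, 0.58]]
top magnifier [[0.531, -0.16, 0.61]]
0.75 386 412 195 211 pred foot [393.00553318 203.09054357] tip [407.74950007 200.64999824]
```

The bell stands upright, centred on the cork, and both tools hang on the spare rod. Handing in.

```bash
python3 -c "
from bench import robot
print(robot.close_job())"
```

```text
the job is handed in; nothing more can be done
None
```

I moved the magnifier and jar opener to the spare hook, stood the bell upright on the rightmost cork coaster and handed the job in at about 25 s; the last camera readings put all three in place, but the hand-in returned no verdict, and I viewed 12 pictures against the limit of 10.

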